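# Take an inspection picture at the microscope bench

## Task

Take one inspection picture by pressing the controls in this order: push the raised, white-dotted half of the lamp unit's rocker fully down so that the lamp stays on, then press the console's green key fully in so that it stays down (focus locked), and last press the blue key fully in for a moment and let it spring back up. Never press the red or yellow key, and press no control before its turn. A push with the closed fingertips is enough for each; nothing is gripped or picked up: leave the loose things standing around where they are.

Things in the scene. Friction and masses are not known exactly. Their poses are not given: they have to be found in the camera images.
- lamp_unit: light grey illuminator box, 160 (x) x 210 (y) x 85 (z) mm, fixed to the table, with a dark rocker switch on its top. Origin: centre of its underside; x points away from the robot at yaw 0, y to the left, z up. It stands left or right of the middle of the table, turned by up to 0.3 rad
- rocker (a joint): rocker angle in rad: 0 off, 0.3 fully on. V-shaped: two halves, each 28 mm long, 26 mm wide, meet at a pivot along the lamp unit's y, 9 mm above its top at (-20, -45) mm in its frame. Off: the half towards the robot (white dot) rises 0.3 rad from the pivot; on: it lies level, its top 12 mm above the box, and the other half rises. Takes 3 to 5 N, stays where it is left
- rocker_press (a point): the white dot on top of the rocker's raised half, the place to press: 19 mm from the pivot towards the robot side of the box; it goes down about 6 mm as the rocker turns on. A black frame 7 mm high, lower than the rocker, runs along both sides of the rocker
- console: light grey control console, 160 (x) x 210 (y) x 35 (z) mm, fixed on the other side from the lamp unit, turned by up to 0.3 rad. Origin: centre of its underside; x points away from the robot at yaw 0, z up. Four round keys in a square of 60 mm spacing, centred at (0, -30) mm in its frame; which colour is in which corner varies. A black joystick, 70 mm above the table, at (0, 72) mm
- key_green (a joint): travel of the green key in m: 0 is up, 0.006 is fully in. It moves stiffly (3.5 N) and stays where it is pushed.
- key_green_top (a point): centre of the top face of the green round key cap, 28 mm wide; up, it is 57 mm above the table, 12 mm above its 40 mm wide black collar; moves down with the cap
- key_blue (a joint): travel of the blue key in m: 0 is up, 0.006 is fully in. Springs back up when let go; fully in takes 5 N (1.5 N at the start).
- key_blue_top (a point): centre of the top face of the blue round key cap, 28 mm wide; up, it is 57 mm above the table, 12 mm above its 40 mm wide black collar; moves down with the cap
- key_red (a joint): travel of the red key in m: 0 is up, 0.006 is fully in. Springs back up when let go; fully in takes 5 N (1.5 N at the start). Not to be pressed.
- key_red_top (a point): centre of the top face of the red round key cap, 28 mm wide; up, it is 57 mm above the table, 12 mm above its 40 mm wide black collar; moves down with the cap
- key_yellow (a joint): travel of the yellow key in m: 0 is up, 0.006 is fully in. Springs back up when let go; fully in takes 5 N (1.5 N at the start). Not to be pressed.
- key_yellow_top (a point): centre of the top face of the yellow round key cap, 28 mm wide; up, it is 57 mm above the table, 12 mm above its 40 mm wide black collar; moves down with the cap
- vial: bystander: amber glass sample jar with white cap, 28 mm wide, 55 mm tall, standing; origin: centre of its underside
- puck: bystander: dark red resin sample puck with a small metal piece in its top, 38 mm wide, 20 mm tall; origin: centre of its underside
- objective: bystander: steel microscope objective, 36 mm wide, 42 mm tall, standing on the far left part of the lamp unit's top; origin: centre of its underside
- blower: bystander: blue rubber dust blower standing on its end, 58 mm wide, 90 mm tall; origin: centre of its underside
- tweezers: bystander: steel tweezers lying flat, 120 x 16 x 8 mm; origin: middle, on the table
- dish: bystander: open glass dish, 90 mm wide, 16 mm tall; origin: centre of its underside

How it is judged:
On the way, in this order (a step that is already met when the one before it is completed fails the run):
1. the lamp's rocker is fully on (value of joint rocker above 0.24 rad), for 0.1 s.
2. the green key is fully in, the rocker still on (value of joint rocker above 0.24 rad and value of joint key_green above 0.0045 m), for 0.1 s.
3. the blue key is fully in, with the rocker on and the green key down (all of step 2 and value of joint key_blue above 0.0045 m), for 0.1 s.
At the end, for the whole second after the job is handed in: The rocker is on (over 0.24 of 0.3 rad), the green key is down (over 4.5 of 6 mm), the blue, red and yellow keys are up (within 1.5 mm), and every loose thing rests within 20 mm of where it was (all of step 2 and value of joint each of key_blue, key_red, key_yellow below 0.0015 m and distance of each of vial, puck, objective, blower, tweezers, dish from where it was at the start of the episode below 0.02 m and linear speed of each of vial, puck, objective, blower, tweezers, dish below 0.02 m/s); the robot touches nothing.
It fails at once if the green key is pressed before the rocker is on (value of joint rocker below 0.24 rad and value of joint key_green above 0.003 m).
It fails at once if the blue key is pressed before the rocker is on and the green key is down (value of joint key_blue above 0.003 m and (value of joint rocker below 0.24 rad or value of joint key_green below 0.0045 m)).
It fails at once if the red or yellow key is pressed (over 3 mm) (value of joint any of key_red, key_yellow above 0.003 m).
It fails at once if a loose thing is moved, lifted or carried by more than 20 mm (distance of any of vial, puck, objective, blower, tweezers, dish from where it was at the start of the episode above 0.02 m).
It fails at once if a standing thing is tipped over (angle between any of vial, puck, objective, blower, dish's own z axis and vertical above 0.5 rad).
It also fails if it takes over 40 s, if anything falls off the work surface, if the arm or the gripper's body presses on something with over 40 N, if the wrist force passes 120 N, or if a joint passes its speed limit or range.

## Robot

A 6-joint arm with a two-finger parallel gripper is mounted at the origin on the work surface. World frame = base frame: x ahead of the robot, y to its left, z up, the work surface at z = 0. Lengths are in m, angles in rad, forces in N, time in s.
With the tool pointing down it reaches from about 0.35 to 0.975 m from the base axis. Payload 7.1 kg.
Tool frame: the origin (TCP) lies midway between the tips of the shut fingers; the grasp point (between the pads) lies 19 mm behind it; z points along the fingers, y is the line along which they close (so a half turn about z gives the same grasp; the last joint's range is limited). The gripper opens to 88 mm and grips with 3 to 60 N. Pads are 20 mm wide; open, the fingers measure 115 mm over their backs; the gripper's body (75 mm by 178 mm) begins 61 mm behind the grasp point.
Start: joints at [-0.019, 0.423, 1.63, -0, 1.089, -0.019], TCP at [0.625, 0, 0.223] pointing down, gripper open.
Joint ranges: [-3, 3], [-0.9, 2.11], [0.09, 2.58], [-1.31, 4.45], [0.11, 2.69], [-2.54, 2.54]. Speed limits (rad/s): [2.39, 2.39, 3.01, 3.14, 3.14, 3.14].

## Interface

Orientations are given as a unit quaternion [w, x, y, z].
In Python, from station import move_pose, movel, movej, command_gripper, wait, inverse_kinematics, read_camera, camera_info, MotionError, job_done, get_time, get_joint_pos, get_qvel, get_effort, get_tcp_pos, get_ee_rot, get_ft_force, get_ft_torque, get_grip_width, get_finger_force gives the robot as it stands. Calls block until the motion is done:
- move_pose(position, orientation): joint-space move of the TCP to a pose.
- movel(position, frame=None, v=0.15, until_force=None): straight line of the TCP; frame=None keeps the orientation; v is the mean speed in m/s. With until_force (N) it stops when the force on the tool has changed by that much, and returns True; else False.
- movej(angles): joint-space move.
- command_gripper(opening): opening from 0.0 (shut) to 1.0 (fully open); the grip force is fixed at half the most; returns when the fingers have stopped.
- wait(seconds).
- inverse_kinematics(position, orientation): joint angles nearest the present ones, or None.
- read_camera(name): name is "scene" or "side" or "wrist"; returns the picture (400x640x3 uint8, red, green, blue); there is no depth.
- camera_info(name): a dict with "intrinsics" (3x3 intrinsics, pixels), "dist" ([k1, k2, p1, p2, k3] as OpenCV has them; the pictures are not rectified), "T" (4x4, takes a point from camera to world coordinates); the wrist camera has in their place "tool_from_camera" (4x4, takes a point from camera to tool coordinates, whose origin is the TCP and whose axes are the flange's). Camera axes: x right, y up, looking along -z (the intrinsics and any distortion apply to the point x, -y, -z); pixel columns grow to the right and rows downward; lengths in m; the calibration is good to about 2 mm. A picture is of the moment at which its call begins: read the wrist's pose just before it. camera_info takes no time and is no camera call.
A pose or a line that the arm cannot do raises MotionError and nothing moves.
- job_done(): hands the job in; it is judged then, once.
Readings, each from a call of its own:
- get_time(): time.
- get_joint_pos(): joint angles.
- get_qvel(): joint speeds.
- get_effort(): joint torques, N m.
- get_tcp_pos(): TCP position.
- get_ee_rot(): TCP orientation.
- get_ft_force(): force on the tool from outside, world axes, zero at the start.
- get_ft_torque(): the same for the moment, N m.
- get_grip_width(): opening from 0.0 (shut) to 1.0 (fully open).
- get_finger_force(): force on a finger pad.
Only numpy, scipy, OpenCV 4.12 (cv2) and the standard library are available. Lean on these libraries where they do the work, as an engineer would, in place of code of your own. Each camera call takes 0.05 s, during which the arm holds its last target. There are 200 camera calls.

## Working session

There is one attempt and no reset: what is moved stays moved. The work goes in short steps, each a Python script; the robot and the scene stay as the last script left them, time stands still between calls to the robot, and variables do not carry over. Pictures are saved under pics/ and viewed, at most 10 in all, crops included, and the job is handed in when it is done.

```bash
mkdir -p pics; ls
python3 - <<'E'
from station import *
import cv2,numpy as np
for n in("scene","side","wrist"):
    im=read_camera(n);cv2.imwrite(f"pics/{n}0.png",im[:,:,::-1])
    i=camera_info(n);print(n,{k:np.round(v,3).tolist() for k,v in i.items()})
a=[cv2.imread(f"pics/{n}0.png") for n in("scene","side")]
print(get_time(),get_ee_rot(),get_tcp_pos())
E
```

```text
pics
scene {'intrinsics': [[464.913, 0.0, 313.835], [0.0, 464.913, 203.674], [0.0, 0.0, 1.0]], 'dist': [-0.072, 0.0, 0.0, 0.0, 0.0], 'T': [[0.836, -0.415, 0.358, 0.902], [0.548, 0.634, -0.545, -0.547], [-0.001, 0.652, 0.758, 0.853], [0.0, 0.0, 0.0, 1.0]]}
side {'intrinsics': [[419.704, 0.0, 330.063], [0.0, 419.704, 199.462], [0.0, 0.0, 1.0]], 'dist': [0.03, 0.0, 0.0, 0.0, 0.0], 'T': [[-0.823, 0.413, -0.389, 0.14], [-0.567, -0.603, 0.561, 0.582], [-0.002, 0.683, 0.731, 0.813], [0.0, 0.0, 0.0, 1.0]]}
wrist {'intrinsics': [[321.939, 0.0, 320.26], [0.0, 321.939, 196.705], [0.0, 0.0, 1.0]], 'dist': [0.001, 0.0, 0.0, 0.0, 0.0], 'tool_from_camera': [[-0.001, 0.969, 0.245, 0.067], [1.0, 0.001, 0.001, 0.0], [0.0, 0.245, -0.969, -0.161], [0.0, 0.0, 0.0, 1.0]]}
0.15 [-3.97904893e-04  7.07104236e-01  7.07109109e-01 -3.85057729e-04] [6.24590685e-01 2.84295978e-05 2.22123203e-01]
```

View pics/scene0.png

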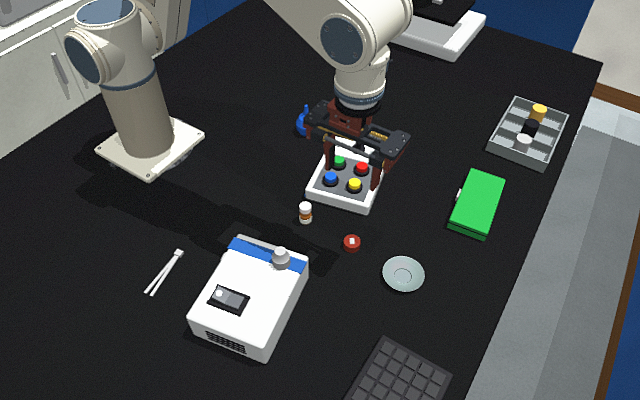

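View pics/side0.png

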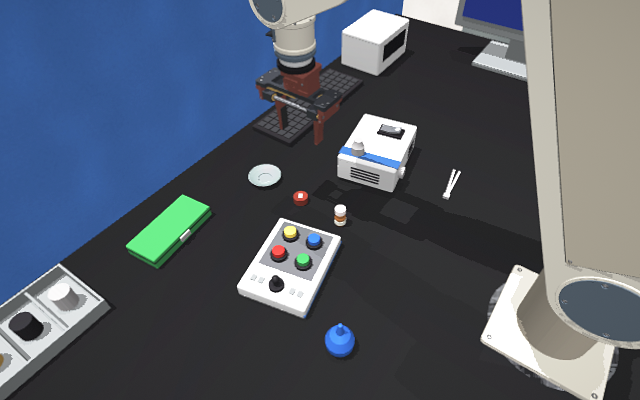

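The scene view shows the lamp unit on the right (white dot near (219,293)), the console on the left with blue (331,178), green (340,161), red (362,168) and yellow (355,184), and nothing touching them. The side view shows green (303,261), blue (314,241), red (279,253), yellow (290,233) and the dot near (398,128). Next I triangulate these.

```bash
cat > h.py <<'E'
from station import *
import cv2,numpy as np
from scipy.spatial.transform import Rotation as R
def T_of(n):
    i=camera_info(n)
    if n!="wrist": return np.array(i["T"])
    q=get_ee_rot();T=np.eye(4);T[:3,:3]=R.from_quat(np.r_[q[1:],q[0]]).as_matrix();T[:3,3]=get_tcp_pos()
    return T@np.array(i["tool_from_camera"])
def ray(n,uv,T):
    i=camera_info(n);x,y=cv2.undistortPoints(np.array([[uv]],float),np.array(i["intrinsics"]),np.array(i["dist"]))[0,0]
    d=T[:3,:3]@[x,-y,-1];return T[:3,3],d/np.linalg.norm(d)
def onz(r,z): return r[0]+r[1]*(z-r[0][2])/r[1][2]
def cross(rs):
    A=[np.eye(3)-np.outer(d,d) for _,d in rs]
    p=np.linalg.solve(sum(A),sum(a@o for a,(o,_) in zip(A,rs)))
    return p,max(np.linalg.norm(a@(p-o)) for a,(o,_) in zip(A,rs))
HUE=dict(green=(50,75),blue=(100,120),yellow=(22,35),red=(0,8))
def blobs(im,c,smin=120,vmin=80,amin=20):
    h=cv2.cvtColor(im,cv2.COLOR_RGB2HSV);lo,hi=HUE[c]
    m=cv2.inRange(h,(lo,smin,vmin),(hi,255,255))
    if c=="red": m|=cv2.inRange(h,(172,smin,vmin),(180,255,255))
    n,_,s,ce=cv2.connectedComponentsWithStats(m)
    return [(ce[k].round(1).tolist(),s[k].tolist()) for k in range(1,n) if s[k][4]>=amin]
E
python3 - <<'E'
from h import *
g=dict(scene=dict(blue=(331,178),green=(340,161),red=(362,168),yellow=(355,184)),side=dict(green=(303,261),blue=(314,241),red=(279,253),yellow=(290,233)))
im={n:cv2.imread(f"pics/{n}0.png")[:,:,::-1].copy() for n in g}
for c in HUE:
    rs=[]
    for n in g:
        b=min(blobs(im[n],c),key=lambda b:np.hypot(*(np.array(b[0])-g[n][c])))
        print(c,n,b); rs.append(ray(n,b[0],T_of(n)))
    print(c,cross(rs))
a=[cv2.resize(im["scene"][230:350,160:320],None,fx=5,fy=5,interpolation=2)[:300*2],cv2.resize(im["side"][100:200,320:440],None,fx=5,fy=5,interpolation=2)]
cv2.imwrite("pics/a.png",a[0][...,::-1])
for n,uv in(("scene",(219,293)),("side",(398,128))):print(onz(ray(n,uv,T_of(n)),.1))
E
```

```text
green scene ([338.5, 160.4], [334, 156, 11, 10, 88])
green side ([302.5, 259.4], [296, 253, 14, 13, 136])
green (array([0.49472447, 0.1800606 , 0.05121915]), np.float64(0.001868198436458083))
blue scene ([330.3, 176.9], [325, 171, 12, 12, 114])
blue side ([313.5, 239.2], [307, 233, 14, 13, 133])
blue (array([0.5076589 , 0.12122515, 0.05084669]), np.float64(0.0017012954244141414))
yellow scene ([354.2, 183.5], [348, 178, 13, 12, 121])
yellow side ([290.5, 234.3], [284, 229, 13, 9, 51])
yellow (array([0.56356252, 0.13726733, 0.04581477]), np.float64(0.0027845698409201505))
red scene ([361.4, 166.7], [356, 162, 12, 11, 109])
red side ([278.1, 251.0], [272, 245, 13, 13, 140])
red (array([0.55318025, 0.19234627, 0.05082105]), np.float64(0.0015411622035941888))
[ 0.51850954 -0.28283102  0.1       ]
[ 0.51780695 -0.29340704  0.1       ]
```

Run:
```python
from h import *
q=[0,.70710678,.70710678,0]
command_gripper(0.)
rs={c:[] for c in HUE}
for k,(x,y) in enumerate([(.47,.10),(.60,.10)]):
    move_pose([x,y,.25],q);wait(.3);T=T_of("wrist");im=read_camera("wrist");cv2.imwrite(f"pics/wk{k}.png",im[...,::-1])
    for c in HUE:
        bs=blobs(im,c,amin=150)
        r=[(b[0],b[1][4],onz(ray("wrist",b[0],T),.057).round(4).tolist()) for b in bs]
        r=[b for b in r if .4<b[2][0]<.65 and .08<b[2][1]<.23]
        print(k,c,r)
for k,(x,y) in enumerate([(.46,-.29),(.57,-.29)]):
    move_pose([x,y,.28],q);wait(.3);T=T_of("wrist");np.save(f"T{k}.npy",T);im=read_camera("wrist");cv2.imwrite(f"pics/wl{k}.png",im[...,::-1])
a=np.hstack([cv2.imread(f"pics/{f}.png")[:,:] for f in("wk0","wk1")]);b=np.hstack([cv2.imread(f"pics/{f}.png") for f in("wl0","wl1")])
cv2.imwrite("pics/m.png",cv2.resize(np.vstack([a,b]),(800,500)))
print(get_time(),get_ft_force())
```

```text
0 green [([342.6, 102.8], 540, [0.4943, 0.1792, 0.057])]
0 blue [([353.5, 157.7], 521, [0.5072, 0.1212, 0.057])]
0 yellow [([406.7, 145.6], 569, [0.5649, 0.1343, 0.057])]
0 red [([398.1, 89.9], 607, [0.5522, 0.1921, 0.057])]
1 green [([222.1, 103.2], 568, [0.4955, 0.1795, 0.057])]
1 blue [([238.1, 158.0], 553, [0.5087, 0.1215, 0.057])]
1 yellow [([290.2, 146.3], 551, [0.5665, 0.1343, 0.057])]
1 red [([276.6, 90.7], 604, [0.5536, 0.1921, 0.057])]
6.3 [ 1.00732675  0.16747    -0.11211561]
```

View pics/m.png

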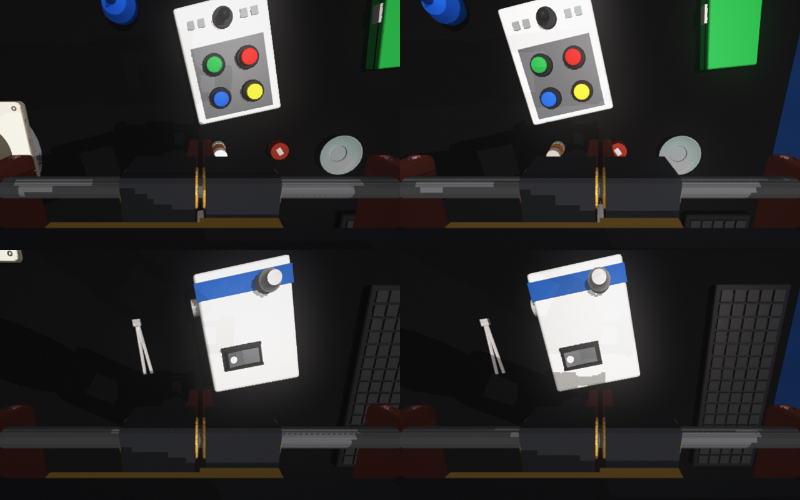

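The montage shows the console with green lower-left of red and blue below it. The key positions agree to 2 mm between views, and the spacing is 59 mm. The rocker's white dot is at about (373,174) in wl0 and (270,174) in wl1, with the dot on the robot side. Next: the exact dot position and the box's yaw.

Run:
```python
from h import *
rs=[];kr={c:[] for c in HUE}
for k,g in enumerate([(373,174),(270,174)]):
    im=cv2.imread(f"pics/wl{k}.png");gr=cv2.cvtColor(im,6);T=np.load(f"T{k}.npy")
    m=(gr>150).astype(np.uint8);n,l,s,ce=cv2.connectedComponentsWithStats(m)
    j=min((j for j in range(1,n) if s[j][4]>8),key=lambda j:np.hypot(*(ce[j]-g)))
    r=ray("wrist",ce[j],T);rs.append(r);print(ce[j],s[j],onz(r,.1))
    d=(gr<110).astype(np.uint8);n,l,s,ce=cv2.connectedComponentsWithStats(d)
    j=min((j for j in range(1,n) if 300<s[j][4]<6000),key=lambda j:np.hypot(*(ce[j]-g)))
    rc=cv2.minAreaRect(np.argwhere(l==j)[:,::-1].astype(np.float32));print(rc)
    c=np.array([onz(ray("wrist",p,T),.092)[:2] for p in cv2.boxPoints(rc)]);print(c.round(4).tolist(),c.mean(0))
print(cross(rs))
s=[]
for n,g in(("scene",(219,293)),("side",(398,128))):
    gr=cv2.cvtColor(cv2.imread(f"pics/{n}0.png"),6)
    m=(gr>150).astype(np.uint8);N,l,st,ce=cv2.connectedComponentsWithStats(m,connectivity=4)
    j=min((j for j in range(1,N) if 4<st[j][4]<400),key=lambda j:np.hypot(*(ce[j]-g)));print(n,ce[j],st[j]);s.append(ray(n,ce[j],T_of(n)))
print(cross(s),cross(s+rs))
```

```text
[373.86111111 175.61111111] [369 170  11  12 108] [ 0.51800948 -0.28535054  0.1       ]
((387.6521301269531, 169.9234161376953), (37.609535217285156, 64.64723205566406), 79.2156982421875)
[[0.4952, -0.2669], [0.5632, -0.2538], [0.5739, -0.2944], [0.5041, -0.3082]] [ 0.53411316 -0.28081958]
[271.88429752 174.84297521] [266 169  13  13 121] [ 0.5172344  -0.28530888  0.1       ]
((288.3730163574219, 169.35093688964844), (37.74094772338867, 63.4918327331543), 78.92979431152344)
[[0.4969, -0.267], [0.5647, -0.254], [0.5725, -0.2946], [0.5028, -0.3084]] [ 0.53422125 -0.28100667]
(array([ 0.51760236, -0.28488788,  0.10241235]), np.float64(1.7673759001002102e-05))
scene [221.02366864 294.25443787] [212 286  19  17 169]
side [405.33333333 157.25      ] [404 153   3   9  12]
(array([ 0.48023033, -0.26315121,  0.0319256 ]), np.float64(0.009549160107291734)) (array([ 0.50247017, -0.28372432,  0.04067625]), np.float64(0.031010255565141913))
```

The dot is at (0.5177, -0.2849, 0.1024). The text implies a height of about 0.1025 and it lies 19 mm from the pivot, so both agree. Box yaw is about 0.19. (The side-camera match picked the wrong blob, so I ignored it.) Now pressing the rocker.

```bash
cat >> h.py <<'E'
def quat(yaw):
    r=(R.from_euler('z',yaw)*R.from_quat([.70710678,.70710678,0,0])).as_quat();return [r[3],*r[:3]]
def press(x,y,ztop,zmin,yaw,f=15,hold=.3):
    move_pose([x,y,ztop+.10],quat(yaw));movel([x,y,ztop+.015],v=.15)
    wait(.1);s=movel([x,y,zmin],v=.02,until_force=f);wait(hold)
    print("stop",s,np.round(get_tcp_pos(),4),np.round(get_ft_force(),1))
    movel([x,y,ztop+.08],v=.15);print("t",get_time())
E
python3 - <<'E'
from h import *
press(.5165,-.285,.103,.092,.19)
q=quat(.19);move_pose([.46,-.29,.28],q);wait(.2)
im=read_camera("wrist");cv2.imwrite("pics/r1.png",im[...,::-1])
cv2.imwrite("pics/r1c.png",cv2.resize(im[60:260,250:500],None,fx=3,fy=3)[...,::-1])
E
```

```text
stop True [ 0.5159 -0.2851  0.0973] [-1.2  0.4  7.6]
t 9.5917
```

View pics/r1c.png

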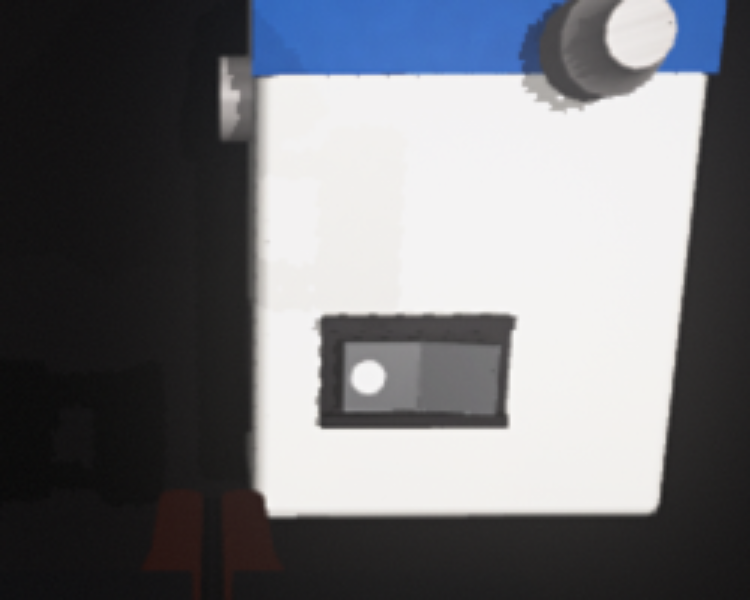

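The crop shows the dotted half now level with the dot nearer the frame's robot-side end, and the box undisturbed. The tip stopped at 97.3 mm against an expected 97. A firmer second press costs little and confirms the end stop, and then I press green.

Run:
```python
from h import *
press(.5165,-.285,.098,.090,.19,f=25)
move_pose([.5,-.05,.2],quat(.2))
press(.495,.1794,.057,.045,.22,f=20)
q=quat(.22);move_pose([.47,.10,.25],q);wait(.2)
im=read_camera("wrist");cv2.imwrite("pics/g1.png",im[...,::-1])
cv2.imwrite("pics/g1c.png",cv2.resize(im[40:240,230:480],None,fx=3,fy=3)[...,::-1])
```

```text
stop True [ 0.5164 -0.285   0.0973] [-1.8  1.9  7.9]
t 13.4667
stop True [0.495  0.1794 0.0511] [-2.2 -0.9 10.3]
t 18.1833
```

View pics/g1c.png

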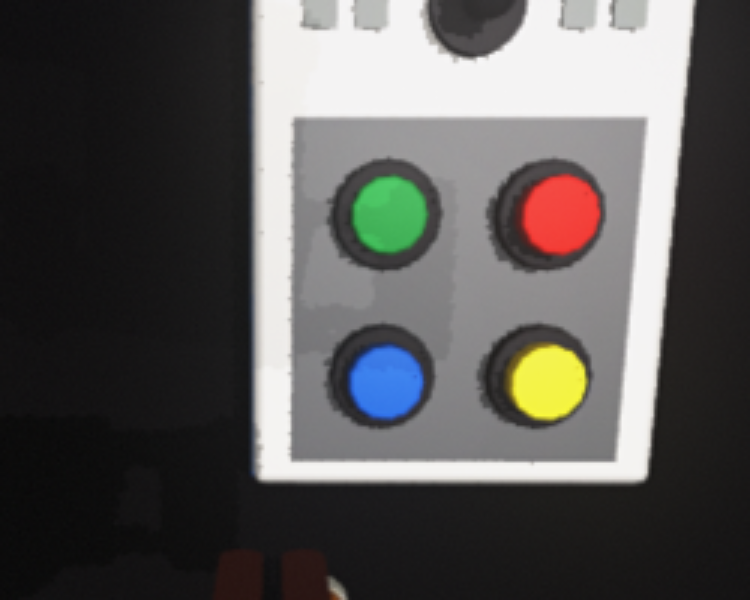

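The crop shows green sitting centred and lower in its collar, with red, yellow and blue up. The stop at 51.1 mm corresponds to full travel. Now blue.

Run:
```python
from h import *
press(.508,.1213,.057,.045,.22,f=20,hold=.4)
q=quat(.22);move_pose([.47,.10,.25],q);wait(.2)
im=read_camera("wrist");a=im[40:240,230:480]
cv2.imwrite("pics/b1c.png",np.hstack([cv2.resize(a,(500,400)),cv2.resize(read_camera("side")[100:220,320:410],(300,400))])[...,::-1])
print(get_time(),get_ft_force())
```

```text
stop True [0.508  0.1213 0.0512] [-2.1  0.4 11.2]
t 22.4833
23.3333 [-0.43409508 -0.57869208 -0.11429276]
```

View pics/b1c.png

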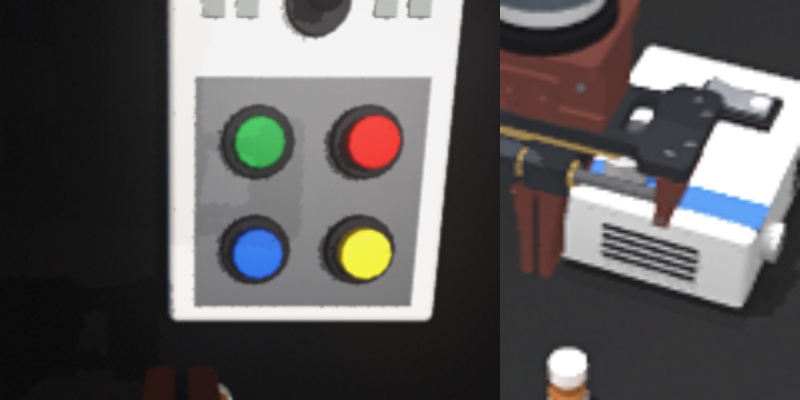

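The picture shows green down, blue sprung back up, red and yellow up, and the vial still standing. Blue reached 51.2 mm, which is full travel. Handing in.

```bash
python3 -c "
from station import *
print(job_done())"
```

```text
the job is handed in; nothing more can be done
None
```

The job is handed in at about 23 s: I pressed the rocker, the green key and the blue key in that order, and each press stopped where full travel was expected. The final picture shows green down and blue, red and yellow up; I got no verdict back.

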